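# Shut the lapping leaves of a small enclosure in the right order

### The job

Shut the small grey steel enclosure that lies on its back on the bench with both leaves standing open. First fold the right-hand leaf, whose meeting edge is stepped back (rebated), down fully home while the left-hand leaf still stands open; then fold down the left-hand leaf so that its flange laps over the rebate, and leave both leaves fully shut.

Things in the scene. Friction and masses are not known exactly. Their poses are not given: they have to be found in the camera images.
- enclosure: Grey steel box fixed on the bench on its back, 110 (x) x 210 (y) x 50 mm high without leaves, open upwards. Origin: centre of its underside, on the bench; x away from the robot, y to the left, z up. Hinge axes run along its x at z 50 mm, y -105 mm (right, rebated leaf) and y +105 mm (left, flanged leaf). Leaves are 110 mm long (x), no handles; push their outside.
- rebated_leaf (a joint): Right leaf's angle, rad: 0 shut (flat), 1.57 upright, more leans outwards (max 2.1). 18 mm thick, hinge in its inner face (shut: z 50 to 68 mm), 93 mm wide; past that a 7 mm thick tongue along the inner face reaches 115 mm from the hinge. Hinge friction 0.15 N m: it stays where left. The leaves collide: if the flanged one is shut first, this one stops 0.18 rad open.
- flanged_leaf (a joint): Left leaf's angle, rad: 0 shut (flat), 1.57 upright, more leans outwards (max 2.1). 18 mm thick, hinge in its inner face, 91 mm wide; past that a 9 mm thick flange, level with the outer face, reaches 112 mm from the hinge and, shut, laps over the other leaf's tongue by 17 mm. Small flat round lock on its outside. Friction as the other.

How it is judged:
On the way:
1. the rebated right-hand leaf is shut (within 0.12 rad) while the flanged left-hand leaf still stands open (more than 0.3 rad) (value of joint rebated_leaf below 0.12 rad and value of joint flanged_leaf above 0.3 rad), for 0.1 s.
At the end, for the whole second after the job is handed in: Both leaves are shut and at rest, each within 0.12 rad (about 13 mm at the meeting edge) of fully home, the flange lapping over the rebate (value of joint each of rebated_leaf, flanged_leaf below 0.12 rad and velocity of joint each of rebated_leaf, flanged_leaf below 0.05 rad/s); the robot touches nothing.
It also fails if it takes over 42 s, if anything falls off the work surface, if the arm or the gripper's body presses on something with over 40 N, if the wrist force passes 120 N, or if a joint passes its speed limit or range.

### The arm

A 6-joint arm with a two-finger parallel gripper is mounted at the origin on the work surface; the furniture and walls round the work are solid. World frame = base frame: x ahead of the robot, y to its left, z up, the work surface at z = 0. Lengths are in m, angles in rad, forces in N, time in s.
With the tool pointing down it reaches from about 0.3 to 0.825 m from the base axis. Payload 5.4 kg.
Tool frame: the origin (TCP) lies midway between the tips of the shut fingers; the grasp point (between the pads) lies 19 mm behind it (pinch_z is the distance from the TCP to the grasp point, in m); z points along the fingers, y is the line along which they close (so a half turn about z gives the same grasp; the last joint's range is limited). The gripper opens to 92 mm and grips with 3 to 60 N. Pads are 20 mm wide; open, the fingers measure 128 mm over their backs; the gripper's body (75 mm by 189 mm) begins 69 mm behind the grasp point.
Start: joints at [0.957, 0.158, 1.597, -0, 1.386, -0.21], TCP at [0.226, 0.529, 0.215] pointing down, gripper open.
Joint ranges: [-2.91, 2.91], [-0.94, 2.29], [0.18, 2.7], [-1.29, 4.43], [0.17, 2.64], [-3, 3]. Speed limits (rad/s): [2.57, 2.57, 3.14, 3.14, 3.14, 3.14].

### API

Orientations are given as a rotation vector (axis times angle).
In Python, from station import * gives the robot as it stands.
- The arm moves only by the tool play_rows, never from a script. Its argument "moves" is a list of rows, each an object of numbers: "x", "y", "z": the shift along the tool's x, y, z normalised to -1 to 1, where 1 is 0.4 m; "ax", "ay", "az": the turn, a rotation vector about the tool's x, y, z normalised to -1 to 1, where 1 is 60 degrees. A call has 1 to 8 rows; each row is the pose to reach, as a shift and turn from the pose commanded when the call began, along the tool's axes at that moment; what a row does not reach only later rows make up. A row lasts 1/12 s, in which the tool goes at most 41.7 mm and 7.16 degrees, less where a joint would pass 70% of its speed; a pose out of reach is approached as far as the arm can. A call with a number of a shift or a turn outside -1 to 1 is refused whole. A call with a gripper value outside its range is refused whole. "claw" is the finger opening in mm, from 0 to 91.9, set as the call begins (left out, the last holds). The fingers move at their own pace and stop on an object; "newtons" is the grip in N (left out, the last holds). Time passes only in rows, so rows that repeat a pose let the fingers close. It gives the time, the measured TCP pose, the force, the opening and the grip force at its end, in the units of the state.
- sense(): the state, without advancing time (a new reading comes with each control period).
- get_image(name): name is "scene" or "top" or "wrist"; returns a dict with "image" (384x512x3 uint8, red, green, blue), "fx", "fy", "cx", "cy" (pixels), "k1" (the pictures are not rectified: a ray, as slopes to the right and down, at radius r is drawn at 1 + k1 r^2 times it, then the intrinsics apply), "pose" (4x4, takes a point from camera to world coordinates). Camera axes: x right, y up, looking along -z (the intrinsics and any distortion apply to the point x, -y, -z); pixel columns grow to the right and rows downward; lengths in m; the calibration is good to about 2 mm. A picture is of the moment at which its call begins. There is no depth.
- job_done(): hands the job in; it is judged then, once.
The state is a dict: "t": time; "joint_pos": joint angles; "qd": joint speeds; "joint_torque": joint torques, N m; "eef_pos": TCP position; "ee_rot": TCP orientation; "force": force on the tool from outside, world axes, zero at the start; "torque": the same for the moment, N m; "grip_width": finger opening in m; "gripper_force": force on a finger pad.
Only numpy, scipy, OpenCV 4.12 (cv2) and the standard library are available. Lean on these libraries where they do the work, as an engineer would, in place of code of your own. Each camera call takes 0.05 s, during which the arm holds its last target. There are 200 camera calls.

## Working session

There is one attempt and no reset: what is moved stays moved. The work goes in short steps, Python scripts to look and compute and a tool call to move; the robot and the scene stay as the last step left them, time stands still between calls to the robot, and variables do not carry over. Pictures are saved under pics/ and viewed, at most 10 in all, crops included, and the job is handed in when it is done.

Besides the shell and the picture viewer there is one more tool, called after "Emit:" as name(argument=value, ...), one argument or row to a line, values as JSON. play_rows: Moves the arm, as the interface text tells. Its arguments: {"type":"object","properties":{"moves":{"type":"array"},"claw":{"type":"number"},"newtons":{"type":"number"}},"required":["moves"]}

```bash
mkdir -p pics; cat > h.py <<'E'
from station import *
import numpy as np, cv2
def snap(n,f):
    d=get_image(n); cv2.imwrite('pics/'+f,cv2.cvtColor(d['image'],cv2.COLOR_RGB2BGR)); np.savez('pics/'+f+'.npz',**d); return d
def ray(d,u,v):
    K=np.array([[d['fx'],0,d['cx']],[0,d['fy'],d['cy']],[0,0,1.]])
    p=cv2.undistortPoints(np.array([[[u,v]]],float),K,np.array([float(d['k1']),0,0,0]))[0,0]
    P=np.array(d['pose']); return P[:3,3],P[:3,:3]@np.array([p[0],-p[1],-1.])
def plane(d,u,v,z):
    o,r=ray(d,u,v); return o+r*(z-o[2])/r[2]
def two(d1,p1,d2,p2):
    o1,r1=ray(d1,*p1);o2,r2=ray(d2,*p2)
    s=np.linalg.lstsq(np.c_[r1,-r2],o2-o1,rcond=None)[0]
    a,b=o1+s[0]*r1,o2+s[1]*r2
    return (a+b)/2,np.linalg.norm(a-b)
E
python3 - <<'E'
from h import *
for n in('scene','top'):
    d=snap(n,n+'0.png'); print(n,d['k1'],d['fx'],np.round(d['pose'],3).tolist())
s=sense();print(s['t'],s['eef_pos'],s['ee_rot'],s['force'])
import numpy as np
a=cv2.imread('pics/scene0.png');b=cv2.imread('pics/top0.png')
E
```

```text
scene -0.06901728990000057 495.2116925204662 [[0.852, 0.323, -0.412, 0.029], [-0.523, 0.532, -0.666, -0.78], [0.004, 0.783, 0.622, 0.591], [0.0, 0.0, 0.0, 1.0]]
top -0.09136873136526749 413.1036660966859 [[0.019, 0.973, -0.231, 0.224], [-1.0, 0.019, -0.002, -0.164], [0.002, 0.231, 0.973, 0.913], [0.0, 0.0, 0.0, 1.0]]
0.1 [0.22559179 0.52826497 0.21369364] [-6.29782404e-01 -3.07713331e+00  2.52378127e-03] [0.15777772 0.12060764 0.19192698]
```

View pics/scene0.png

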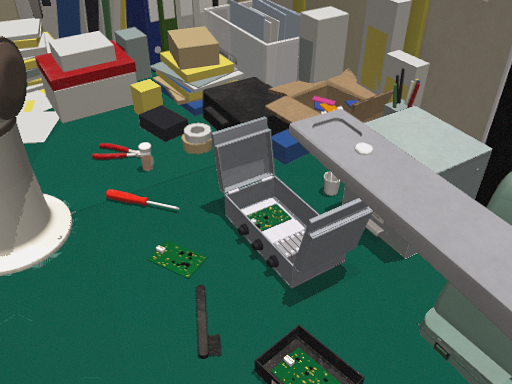

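View pics/top0.png

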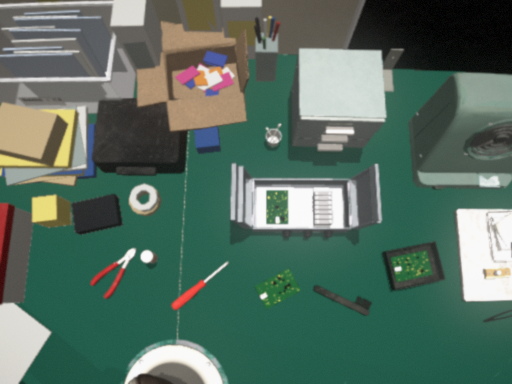

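The scene view shows the open box around (280,225), left leaf standing at (245,155) and right leaf at (335,235). A grey slab close to the camera is at upper right. The top view shows the box at columns 252–350 and rows 178–230. I'll zoom in on both.

```bash
python3 - <<'E'
import cv2,numpy as np
a=cv2.imread('pics/scene0.png')[110:290,200:380];b=cv2.imread('pics/top0.png')[150:240,220:400]
cv2.imwrite('pics/zs.png',cv2.resize(a,None,fx=3.3,fy=3.3,interpolation=cv2.INTER_CUBIC))
cv2.imwrite('pics/zt.png',cv2.resize(b,None,fx=4,fy=4,interpolation=cv2.INTER_CUBIC))
E
```

```text
(no output)
```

View pics/zs.png

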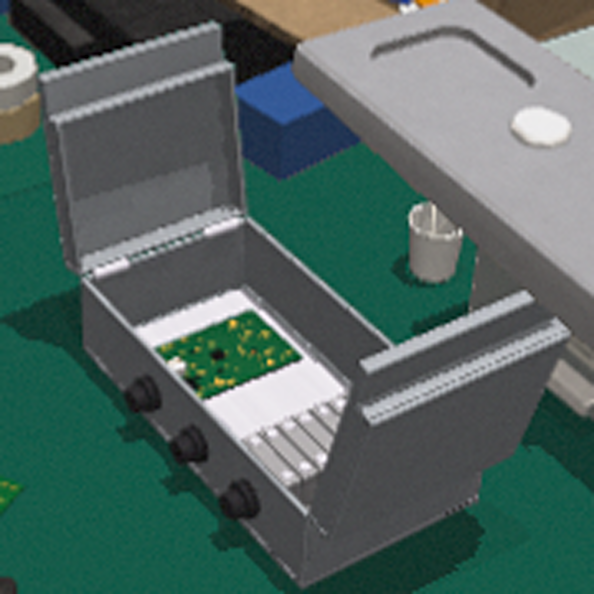

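View pics/zt.png

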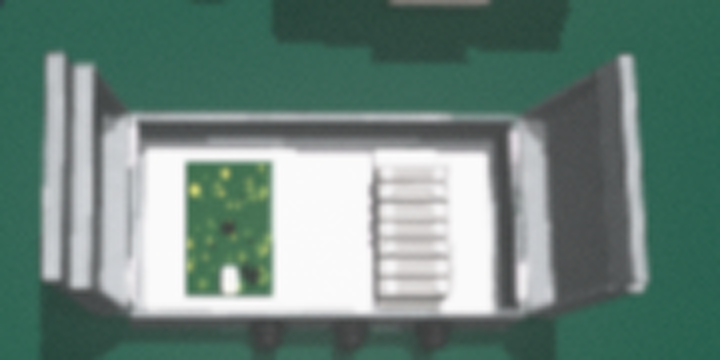

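The scene zoom shows the flange's top edge from (213,133) to (267,118) and the tongue's tip from (310,220) to (361,199). In the top zoom the rim corners are at about (253,179), (350,180), (253,229) and (351,229), with both leaves standing roughly upright.

```bash
python3 - <<'E'
from h import *
L=lambda f:dict(np.load('pics/'+f+'.npz'))
t,s=L('top0.png'),L('scene0.png')
T=lambda x,y:(220+x/4,150+y/4)
S=lambda x,y:(200+x/3.3,110+y/3.3)
for n,p in dict(Lfar=(132,115),Rfar=(520,118),Lnear=(133,317),Rnear=(525,317)).items(): print(n,plane(t,*T(*p),.05).round(4))
# box near-left rim corner, near-right
print('rim Lnear 2view',*two(t,T(133,317),s,S(84,277)))
for n,a,b in [('Lflange far(out)',(47,55),(220,25)),('Lflange near',(43,280),(42,75)),('Ltongue step far',(92,65),(235,65)),('R tip far',(622,57),(532,292)),('R tip near',(634,290),(362,362)),('R tip near out',(645,290),(368,373))]:
    print(n,*two(t,T(*a),s,S(*b)))
for z in(.3,.4,.45,.5): print(z,[plane(s,*S(*p),z).round(3).tolist() for p in[(297,45),(300,70)]], plane(s,512,205,z).round(3), plane(s,512,300,z).round(3))
E
```

```text
Lfar [ 0.4609 -0.1564  0.05  ]
Rfar [ 0.4636 -0.3673  0.05  ]
Lnear [ 0.3508 -0.1592  0.05  ]
Rnear [ 0.3546 -0.3665  0.05  ]
rim Lnear 2view [ 0.35183799 -0.15952626  0.04961418] 0.0019978196919502897
Lflange far(out) [ 0.46399941 -0.11625479  0.15062804] 0.0031664965332211786
Lflange near [ 0.35327895 -0.11802269  0.15410436] 0.0026177037219490473
Ltongue step far [ 0.46229619 -0.13705512  0.13673873] 0.00033772093536268814
R tip far [ 0.45972939 -0.38989348  0.1539458 ] 0.014474832621612858
R tip near [ 0.35327593 -0.39333524  0.16006156] 0.00420483951179369
R tip near out [ 0.35310293 -0.39874191  0.15847662] 0.0030551391348499356
0.3 [[0.333, -0.368, 0.3], [0.324, -0.383, 0.3]] [ 0.428 -0.603  0.3  ] [ 0.326 -0.677  0.3  ]
0.4 [[0.229, -0.51, 0.4], [0.223, -0.519, 0.4]] [ 0.291 -0.664  0.4  ] [ 0.224 -0.713  0.4  ]
0.45 [[0.176, -0.58, 0.45], [0.172, -0.588, 0.45]] [ 0.222 -0.694  0.45 ] [ 0.173 -0.73   0.45 ]
0.5 [[0.124, -0.651, 0.5], [0.121, -0.656, 0.5]] [ 0.154 -0.725  0.5  ] [ 0.122 -0.748  0.5  ]
```

Emit:
play_rows(
  moves=[
    {"z": -0.1, "az": 0.12},
    {"z": -0.2, "az": 0.24},
    {"z": -0.3, "az": 0.35},
    {"z": -0.375, "az": 0.47},
    {"x": -0.06, "y": -0.08, "z": -0.375, "az": 0.59},
    {"x": -0.12, "y": -0.17, "z": -0.375, "az": 0.7},
    {"x": -0.18, "y": -0.25, "z": -0.375, "az": 0.82},
    {"x": -0.25, "y": -0.34, "z": -0.375, "az": 0.94},
  ],
  claw=0,
)

```text
invalid input
```

```bash
cat >> h.py <<'E'
from scipy.spatial.transform import Rotation as Ro
def to(*ps):
    s=sense(); R=Ro.from_rotvec(s['ee_rot']); p=np.array(s['eef_pos'])
    print('t',round(s['t'],2),'p',p.round(4),'F',np.array(s['force']).round(1),'q',np.round(s['joint_pos'],2))
    W=np.array([[0,1,0],[1,0,0],[0,0,-1.]]) # wanted: tool y along +x
    print('turn',((R.inv()*Ro.from_matrix(W)).as_rotvec(degrees=True)/60).round(3))
    for q in ps: print(q,(R.inv().apply(np.array(q)-p)/.4).round(3), np.linalg.norm(np.array(q)-p)/.0417)
E
python3 -c "
from h import *
to((.38,.10,.36),(.39,-.2,.33))"
```

```text
t 0.1 p [0.2256 0.5283 0.2137] F [0.2 0.1 0.2] q [ 0.96  0.16  1.6  -0.    1.39 -0.21]
turn [-2.000e-03  1.000e-03  1.114e+00]
(0.38, 0.1, 0.36) [-0.775 -0.834 -0.365] 11.467201861773786
(0.39, -0.2, 0.33) [-1.093 -1.513 -0.289] 18.119836351695746
```

Emit:
play_rows(
  moves=[
    {"x": 0, "y": 0, "z": -0.1, "ax": 0, "ay": 0, "az": 0.12},
    {"x": 0, "y": 0, "z": -0.2, "ax": 0, "ay": 0, "az": 0.24},
    {"x": 0, "y": 0, "z": -0.3, "ax": 0, "ay": 0, "az": 0.35},
    {"x": 0, "y": 0, "z": -0.375, "ax": 0, "ay": 0, "az": 0.47},
    {"x": -0.07, "y": -0.08, "z": -0.375, "ax": 0, "ay": 0, "az": 0.59},
    {"x": -0.14, "y": -0.15, "z": -0.375, "ax": 0, "ay": 0, "az": 0.7},
    {"x": -0.21, "y": -0.23, "z": -0.375, "ax": 0, "ay": 0, "az": 0.82},
    {"x": -0.28, "y": -0.3, "z": -0.375, "ax": 0, "ay": 0, "az": 0.94},
  ],
  claw=0,
  newtons=20,
)

```text
t: 0.77
eef_pos: [0.2816, 0.3727, 0.3642]
ee_rot: [2.014, 2.411, -0.001]
force: [0.5, -0.8, 0.3]
grip_width: 0.0408
gripper_force: 0.0
```

```bash
python3 -c "
from h import *
to((.38,.10,.36),(.39,-.2,.33))"
```

```text
t 0.77 p [0.2816 0.3727 0.3642] F [ 0.5 -0.8  0.3] q [ 0.66 -0.18  1.64 -0.    1.68  0.49]
turn [-0.     0.     0.171]
(0.38, 0.1, 0.36) [-0.715  0.121  0.011] 6.95353308280349
(0.39, -0.2, 0.33) [-1.457  0.012  0.086] 14.002184914278713
```

Emit:
play_rows(
  moves=[
    {"x": -0.7, "y": 0.12, "z": 0.01, "ax": 0, "ay": 0, "az": 0.17},
    {"x": -0.7, "y": 0.12, "z": 0.01, "ax": 0, "ay": 0, "az": 0.17},
    {"x": -0.7, "y": 0.12, "z": 0.01, "ax": 0, "ay": 0, "az": 0.17},
    {"x": -0.7, "y": 0.12, "z": 0.01, "ax": 0, "ay": 0, "az": 0.17},
    {"x": -0.7, "y": 0.12, "z": 0.01, "ax": 0, "ay": 0, "az": 0.17},
    {"x": -0.7, "y": 0.12, "z": 0.01, "ax": 0, "ay": 0, "az": 0.17},
    {"x": -0.8, "y": 0.12, "z": 0.01, "ax": 0, "ay": 0, "az": 0.17},
    {"x": -0.85, "y": 0.12, "z": 0.01, "ax": 0, "ay": 0, "az": 0.17},
  ],
)

```text
t: 1.43
eef_pos: [0.3887, 0.0571, 0.3603]
ee_rot: [-2.215, -2.228, 0.0]
force: [0.8, 0.4, -0.4]
grip_width: 0.0006
gripper_force: 0.0
```

```bash
python3 -c "
from h import *
to((.395,-.15,.33),(.395,-.26,.33))"
```

```text
t 1.43 p [0.3887 0.0571 0.3603] F [ 0.8  0.4 -0.4] q [-0.16 -0.39  1.82  0.    1.72 -0.17]
turn [-0.    -0.     0.006]
(0.395, -0.15, 0.33) [-0.518  0.013  0.076] 5.022176892095375
(0.395, -0.26, 0.33) [-0.793  0.011  0.076] 7.641098410908039
```

Emit:
play_rows(
  moves=[
    {"x": -0.8, "y": 0.01, "z": 0.08, "ax": 0, "ay": 0, "az": 0},
    {"x": -0.8, "y": 0.01, "z": 0.08, "ax": 0, "ay": 0, "az": 0},
    {"x": -0.8, "y": 0.01, "z": 0.08, "ax": 0, "ay": 0, "az": 0},
    {"x": -0.8, "y": 0.01, "z": 0.08, "ax": 0, "ay": 0, "az": 0},
    {"x": -0.8, "y": 0.01, "z": 0.08, "ax": 0, "ay": 0, "az": 0},
    {"x": -0.8, "y": 0.01, "z": 0.08, "ax": 0, "ay": 0, "az": 0},
    {"x": -0.8, "y": 0.01, "z": 0.08, "ax": 0, "ay": 0, "az": 0},
    {"x": -0.8, "y": 0.01, "z": 0.08, "ax": 0, "ay": 0, "az": 0},
  ],
)

```text
t: 2.1
eef_pos: [0.3937, -0.2638, 0.3275]
ee_rot: [-2.217, -2.225, 0.001]
force: [0.4, -0.4, -0.0]
grip_width: 0.0002
gripper_force: 0.0
```

```bash
python3 -c "
from h import *
to((.395,-.43,.3))
a=snap('scene','s1.png')['image'];b=snap('wrist','w1.png')['image']
cv2.imwrite('pics/c1.png',cv2.cvtColor(cv2.resize(np.hstack([a,b]),(800,300)),cv2.COLOR_RGB2BGR))"
```

```text
t 2.1 p [ 0.3937 -0.2638  0.3275] F [ 0.4 -0.4 -0. ] q [-0.85 -0.16  1.7  -0.    1.61 -0.85]
turn [-0.001 -0.     0.004]
(0.395, -0.43, 0.3) [-0.415  0.002  0.069] 4.03959171717417
```

View pics/c1.png

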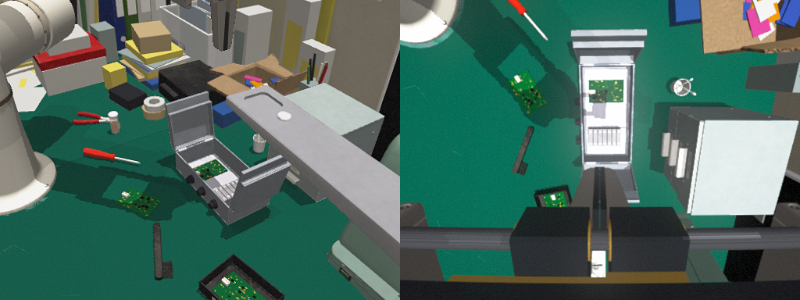

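The scene view shows both leaves still as they were, at about (190,125) and (265,185), with the slab well to the right. The wrist view shows the box at (608,110) under the closed fingers and nothing in the way next to the right leaf.

Emit:
play_rows(
  moves=[
    {"x": -0.1, "y": 0.02, "z": 0.03, "ax": 0, "ay": 0, "az": 0},
    {"x": -0.2, "y": 0.02, "z": 0.07, "ax": 0, "ay": 0, "az": 0},
    {"x": -0.3, "y": 0.02, "z": 0.1, "ax": 0, "ay": 0, "az": 0},
    {"x": -0.38, "y": 0.02, "z": 0.1, "ax": 0, "ay": 0, "az": 0},
    {"x": -0.43, "y": 0.02, "z": 0.1, "ax": 0, "ay": 0, "az": 0},
    {"x": -0.43, "y": 0.02, "z": 0.1, "ax": 0, "ay": 0, "az": 0},
  ],
)

```text
t: 2.7
eef_pos: [0.4031, -0.4349, 0.2873]
ee_rot: [-2.216, -2.224, 0.0]
force: [-0.7, -0.9, -0.7]
grip_width: 0.0006
gripper_force: 0.0
```

```bash
python3 -c "
from h import *
to((.405,-.435,.128))
a=snap('scene','s2.png')['image'];b=snap('top','t2.png')['image']
cv2.imwrite('pics/c2.png',cv2.cvtColor(cv2.resize(np.hstack([a,b]),(800,300)),cv2.COLOR_RGB2BGR))"
```

```text
t 2.7 p [ 0.4031 -0.4349  0.2873] F [-0.7 -0.9 -0.7] q [-1.03  0.17  1.44 -0.    1.53 -1.03]
turn [-0.001 -0.001  0.003]
(0.405, -0.435, 0.128) [-0.001  0.005  0.398] 3.8203676445200254
```

View pics/c2.png

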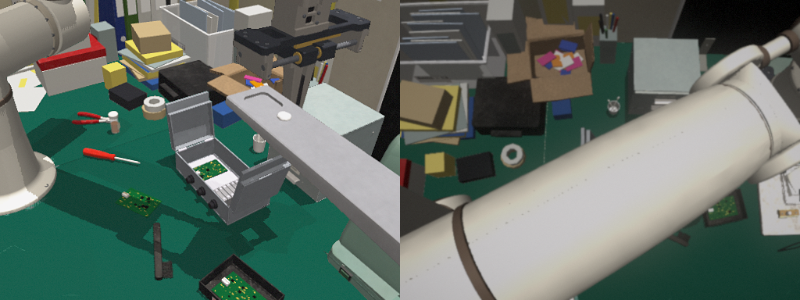

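The gripper is now behind the slab at about (285,60). That fits the slab lying nearer the camera, out of the top camera's view. The leaf at (265,180) is untouched, so I'll descend beside it.

Emit:
play_rows(
  moves=[
    {"x": 0, "y": 0, "z": 0.08, "ax": 0, "ay": 0, "az": 0},
    {"x": 0, "y": 0, "z": 0.16, "ax": 0, "ay": 0, "az": 0},
    {"x": 0, "y": 0, "z": 0.24, "ax": 0, "ay": 0, "az": 0},
    {"x": 0, "y": 0, "z": 0.32, "ax": 0, "ay": 0, "az": 0},
    {"x": 0, "y": 0, "z": 0.39, "ax": 0, "ay": 0, "az": 0},
    {"x": 0, "y": 0, "z": 0.39, "ax": 0, "ay": 0, "az": 0},
  ],
)

```text
t: 3.3
eef_pos: [0.402, -0.427, 0.1267]
ee_rot: [-2.205, -2.222, -0.005]
force: [-0.3, 0.9, -0.7]
grip_width: 0.0006
gripper_force: 0.0
```

```bash
python3 -c "
from h import *
H=-.367
def P(th,r=.085,w=.010,press=.002):
    u=r*np.cos(th)-(.018-press)*np.sin(th); z=.05+r*np.sin(th)+(.018-press)*np.cos(th)
    return (.405,round(H+u-w,4),round(z,4))
to(*[P(t) for t in (1.7,1.5,1.3,1.1,.9,.7,.5,.3,.15,0)])"
```

```text
t 3.3 p [ 0.402  -0.427   0.1267] F [-0.3  0.9 -0.7] q [-1.02  0.28  1.64  0.    1.24 -1.03]
turn [-0.005 -0.01   0.007]
(0.405, np.float64(-0.4038), np.float64(0.1322)) [ 0.058  0.008 -0.013] 0.5774088092942385
(0.405, np.float64(-0.3869), np.float64(0.1359)) [ 0.101  0.008 -0.022] 0.9903381011411468
(0.405, np.float64(-0.3697), np.float64(0.1362)) [ 0.144  0.009 -0.022] 1.3957859358632096
(0.405, np.float64(-0.3527), np.float64(0.133)) [ 0.186  0.009 -0.014] 1.7906434247368
(0.405, np.float64(-0.3367), np.float64(0.1265)) [0.226 0.009 0.003] 2.1676448031808446
(0.405, np.float64(-0.3223), np.float64(0.117)) [0.262 0.01  0.027] 2.5234868709252014
(0.405, np.float64(-0.3101), np.float64(0.1048)) [0.292 0.01  0.058] 2.8538820705647727
(0.405, np.float64(-0.3005), np.float64(0.0904)) [0.315 0.011 0.094] 3.1575923141816964
(0.405, np.float64(-0.2953), np.float64(0.0785)) [0.328 0.011 0.124] 3.364622356600042
(0.405, np.float64(-0.292), np.float64(0.066)) [0.336 0.011 0.155] 3.5509769364198016
```

```bash
python3 -c "
from h import *
s=sense();print(s['joint_torque'],s['qd'],s['joint_pos'],s['torque'])
snap('wrist','w3.png')
s=sense();print(s['joint_torque'],s['qd'],s['eef_pos'],s['t'])"
```

```text
[-5.16815633e-01 -4.44696915e+01 -3.42015803e+01  2.42061820e-02
 -7.95939211e-01  4.45915983e-03] [-0.00231106 -0.04533328 -0.08084164 -0.0012909   0.08118617 -0.00124191] [-1.02170641e+00  2.76745417e-01  1.63869420e+00  3.69342805e-04
  1.23778055e+00 -1.02957793e+00] [ 0.00101916  0.09675959 -0.02812851]
[-1.96238500e-01 -3.94612920e+01 -2.90505838e+01  1.23085175e-02
 -1.23989037e-01  3.66024789e-03] [-0.00555306 -0.04458763 -0.08919111 -0.00128908  0.01492157 -0.0022151 ] [ 0.40299996 -0.42899474  0.13018644] 3.35
```

View pics/w3.png

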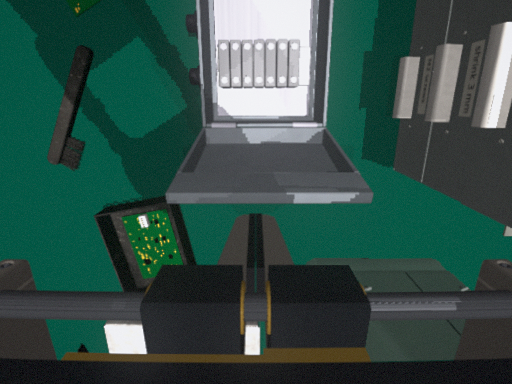

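The wrist view shows the right leaf's tip edge at row 185, columns 170–368. The fingers at (255,240) are clear outside it and the pose is just settling. Now I'll push along the arc.

Emit:
play_rows(
  moves=[
    {"x": 0.05, "y": 0, "z": 0, "ax": 0, "ay": 0, "az": 0},
    {"x": 0.08, "y": 0, "z": 0, "ax": 0, "ay": 0, "az": 0},
    {"x": 0.1, "y": 0, "z": -0.01, "ax": 0, "ay": 0, "az": 0},
    {"x": 0.12, "y": 0, "z": -0.01, "ax": 0, "ay": 0, "az": 0},
    {"x": 0.14, "y": 0, "z": -0.01, "ax": 0, "ay": 0, "az": 0},
    {"x": 0.165, "y": 0, "z": -0.01, "ax": 0, "ay": 0, "az": 0},
    {"x": 0.185, "y": 0, "z": -0.01, "ax": 0, "ay": 0, "az": 0},
    {"x": 0.205, "y": 0, "z": -0.005, "ax": 0, "ay": 0, "az": 0},
  ],
)

```text
t: 4.02
eef_pos: [0.4034, -0.3501, 0.135]
ee_rot: [2.214, 2.228, 0.0]
force: [0.6, -1.8, 1.9]
grip_width: 0.0001
gripper_force: 0.9
```

```bash
python3 -c "
from h import *
to((.405,-.3527,.133))"
```

```text
t 4.02 p [ 0.4034 -0.3501  0.135 ] F [ 0.6 -1.8  1.9] q [-0.94  0.13  1.79  0.    1.22 -0.95]
turn [0.001 0.    0.006]
(0.405, -0.3527, 0.133) [-0.007  0.004  0.005] 0.08718846367273923
```

Emit:
play_rows(
  moves=[
    {"x": 0.04, "y": 0, "z": 0.016, "ax": 0, "ay": 0, "az": 0},
    {"x": 0.075, "y": 0, "z": 0.04, "ax": 0, "ay": 0, "az": 0},
    {"x": 0.092, "y": 0, "z": 0.055, "ax": 0, "ay": 0, "az": 0},
    {"x": 0.106, "y": 0, "z": 0.07, "ax": 0, "ay": 0, "az": 0},
    {"x": 0.12, "y": 0, "z": 0.09, "ax": 0, "ay": 0, "az": 0},
    {"x": 0.13, "y": 0, "z": 0.107, "ax": 0, "ay": 0, "az": 0},
    {"x": 0.138, "y": 0, "z": 0.123, "ax": 0, "ay": 0, "az": 0},
    {"x": 0.143, "y": 0, "z": 0.137, "ax": 0, "ay": 0, "az": 0},
  ],
)

```text
t: 4.68
eef_pos: [0.4026, -0.2931, 0.0789]
ee_rot: [-2.214, -2.227, -0.0]
force: [0.6, -0.0, 1.5]
grip_width: 0.0004
gripper_force: 0.5
```

Emit:
play_rows(
  moves=[
    {"x": 0.005, "y": 0, "z": 0.015, "ax": 0, "ay": 0, "az": 0},
    {"x": 0.009, "y": 0, "z": 0.031, "ax": 0, "ay": 0, "az": 0},
    {"x": 0.009, "y": 0, "z": 0.035, "ax": 0, "ay": 0, "az": 0},
    {"x": 0.009, "y": 0, "z": 0.035, "ax": 0, "ay": 0, "az": 0},
    {"x": 0.009, "y": 0, "z": 0.035, "ax": 0, "ay": 0, "az": 0},
  ],
)

```text
t: 5.1
eef_pos: [0.4028, -0.2904, 0.068]
ee_rot: [-2.214, -2.228, 0.001]
force: [-7.0, 7.3, 20.3]
grip_width: 0.0008
gripper_force: 10.4
```

```bash
python3 -c "
from h import *
to((.395,-.27,.25),(.395,-.07,.25))"
```

```text
t 5.1 p [ 0.4028 -0.2904  0.068 ] F [-7.   7.3 20.3] q [-0.87  0.13  1.94 -0.    1.07 -0.87]
turn [-0.001 -0.     0.006]
(0.395, -0.27, 0.25) [ 0.051 -0.02  -0.455] 4.394933656711095
(0.395, -0.07, 0.25) [ 0.551 -0.017 -0.455] 6.857273692677385
```

Emit:
play_rows(
  moves=[
    {"x": 0, "y": 0, "z": -0.1, "ax": 0, "ay": 0, "az": 0},
    {"x": 0, "y": 0, "z": -0.2, "ax": 0, "ay": 0, "az": 0},
    {"x": 0, "y": 0, "z": -0.3, "ax": 0, "ay": 0, "az": 0},
    {"x": 0, "y": 0, "z": -0.4, "ax": 0, "ay": 0, "az": 0},
    {"x": 0.1, "y": 0, "z": -0.46, "ax": 0, "ay": 0, "az": 0},
    {"x": 0.2, "y": 0, "z": -0.46, "ax": 0, "ay": 0, "az": 0},
    {"x": 0.3, "y": 0, "z": -0.46, "ax": 0, "ay": 0, "az": 0},
    {"x": 0.4, "y": 0, "z": -0.46, "ax": 0, "ay": 0, "az": 0},
  ],
)

```text
t: 5.77
eef_pos: [0.4019, -0.129, 0.2502]
ee_rot: [2.215, 2.225, 0.001]
force: [1.3, 0.4, 0.5]
grip_width: 0.0003
gripper_force: 0.0
```

Emit:
play_rows(
  moves=[
    {"x": 0.08, "y": 0, "z": 0, "ax": 0, "ay": 0, "az": 0},
    {"x": 0.13, "y": 0, "z": 0, "ax": 0, "ay": 0, "az": 0},
    {"x": 0.13, "y": 0, "z": 0, "ax": 0, "ay": 0, "az": 0},
  ],
)

```text
t: 6.02
eef_pos: [0.4015, -0.0752, 0.2496]
ee_rot: [-2.21, -2.232, -0.001]
force: [0.1, -0.8, 0.4]
grip_width: 0.0003
gripper_force: 0.0
```

```bash
python3 -c "
from h import *
to((.400,-.083,.25),(.400,-.083,.128))
a=snap('scene','s4.png')['image'];b=snap('wrist','w4.png')['image']
cv2.imwrite('pics/c4.png',cv2.cvtColor(cv2.resize(np.hstack([a,b]),(800,300)),cv2.COLOR_RGB2BGR))"
```

```text
t 6.02 p [ 0.4015 -0.0752  0.2496] F [ 0.1 -0.8  0.4] q [-0.48 -0.32  1.98  0.    1.49 -0.49]
turn [ 0.    -0.001  0.01 ]
(0.4, -0.083, 0.25) [-0.019 -0.004 -0.001] 0.19096003539489098
(0.4, -0.083, 0.128) [-0.02  -0.004  0.304] 2.922046820537435
```

View pics/c4.png

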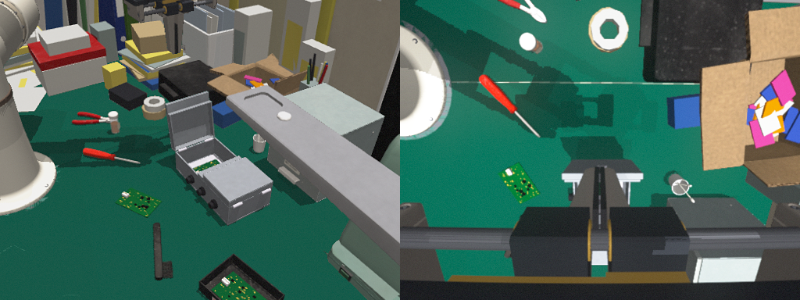

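The scene shows the right leaf shut flat at (235,180) and the left leaf still open at (190,125). The wrist view shows the left leaf's top edge around (562–638, 160–178) near the fingertips, so I'll check the clearance in y.

```bash
python3 -c "
from h import *
d=dict(np.load('pics/w4.png.npz'));im=d['image']
cv2.imwrite('pics/c5.png',cv2.cvtColor(cv2.resize(im[190:270,190:330],None,fx=5,fy=5,interpolation=cv2.INTER_CUBIC),cv2.COLOR_RGB2BGR))
for v in (205,215,225,230,235): print(v,plane(d,215,v,.152).round(4),plane(d,300,v,.152).round(4))
P=np.linalg.inv(d['pose'])
for q in [(.4015,-.0752,.2496),(.353,-.117,.152),(.464,-.116,.152)]:
  c=P@np.r_[q,1];print(q,d['fx']*c[0]/-c[2]+d['cx'],d['fy']*c[1]/c[2]+d['cy'])
"
```

```text
205 [ 0.3604 -0.0994  0.152 ] [ 0.4493 -0.0987  0.152 ]
215 [ 0.36   -0.1107  0.152 ] [ 0.45  -0.11   0.152]
225 [ 0.3596 -0.1223  0.152 ] [ 0.4506 -0.1216  0.152 ]
230 [ 0.3594 -0.1282  0.152 ] [ 0.451  -0.1275  0.152 ]
235 [ 0.3592 -0.1342  0.152 ] [ 0.4513 -0.1334  0.152 ]
(0.4015, -0.0752, 0.2496) 254.32428007700508 224.38027477793128
(0.353, -0.117, 0.152) 208.52964870774719 220.41617305131544
(0.464, -0.116, 0.152) 312.90175046448024 220.36471992406143
```

View pics/c5.png

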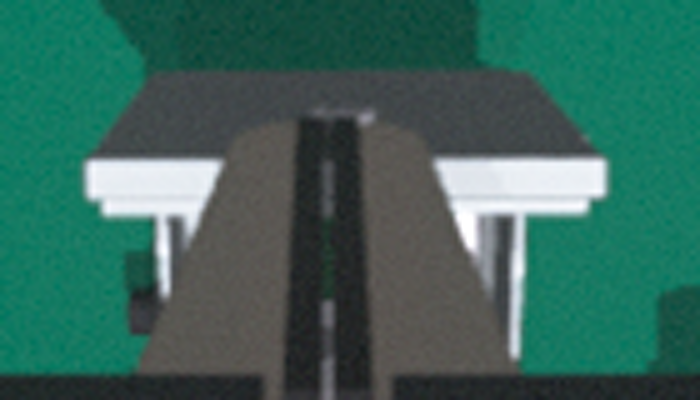

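The flange's outer edge sits at row 222 of the full image, so y is about -0.118. That leaves about 25 mm of clearance. I'll descend and push the left leaf.

Emit:
play_rows(
  moves=[
    {"x": 0, "y": 0, "z": 0.08, "ax": 0, "ay": 0, "az": 0},
    {"x": 0, "y": 0, "z": 0.16, "ax": 0, "ay": 0, "az": 0},
    {"x": 0, "y": 0, "z": 0.24, "ax": 0, "ay": 0, "az": 0},
    {"x": 0, "y": 0, "z": 0.3, "ax": 0, "ay": 0, "az": 0},
    {"x": 0, "y": 0, "z": 0.3, "ax": 0, "ay": 0, "az": 0},
    {"x": 0, "y": 0, "z": 0.3, "ax": 0, "ay": 0, "az": 0},
  ],
)

```text
t: 6.62
eef_pos: [0.4008, -0.0788, 0.1291]
ee_rot: [-2.215, -2.224, 0.002]
force: [-0.4, -0.4, 0.2]
grip_width: 0.0005
gripper_force: 0.0
```

Emit:
play_rows(
  moves=[
    {"x": -0.06, "y": 0, "z": 0, "ax": 0, "ay": 0, "az": 0},
    {"x": -0.1, "y": 0, "z": -0.01, "ax": 0, "ay": 0, "az": 0},
    {"x": -0.12, "y": 0, "z": -0.015, "ax": 0, "ay": 0, "az": 0},
    {"x": -0.143, "y": 0, "z": -0.02, "ax": 0, "ay": 0, "az": 0},
    {"x": -0.165, "y": 0, "z": -0.02, "ax": 0, "ay": 0, "az": 0},
    {"x": -0.186, "y": 0, "z": -0.02, "ax": 0, "ay": 0, "az": 0},
    {"x": -0.207, "y": 0, "z": -0.017, "ax": 0, "ay": 0, "az": 0},
    {"x": -0.228, "y": 0, "z": -0.0125, "ax": 0, "ay": 0, "az": 0},
  ],
)

```text
t: 7.28
eef_pos: [0.4026, -0.1702, 0.1353]
ee_rot: [2.213, 2.227, 0.0]
force: [0.9, 1.6, 1.6]
grip_width: 0.0005
gripper_force: 0.9
```

```bash
python3 -c "
from h import *
to((.400,-.1713,.133))"
```

```text
t 7.28 p [ 0.4026 -0.1702  0.1353] F [0.9 1.6 1.6] q [-0.68 -0.13  2.05 -0.    1.22 -0.68]
turn [0.001 0.001 0.006]
(0.4, -0.1713, 0.133) [-0.003 -0.006  0.006] 0.08666723790159493
```

Emit:
play_rows(
  moves=[
    {"x": -0.04, "y": 0, "z": 0.016, "ax": 0, "ay": 0, "az": 0},
    {"x": -0.075, "y": 0, "z": 0.04, "ax": 0, "ay": 0, "az": 0},
    {"x": -0.092, "y": 0, "z": 0.055, "ax": 0, "ay": 0, "az": 0},
    {"x": -0.106, "y": 0, "z": 0.07, "ax": 0, "ay": 0, "az": 0},
    {"x": -0.12, "y": 0, "z": 0.09, "ax": 0, "ay": 0, "az": 0},
    {"x": -0.13, "y": 0, "z": 0.107, "ax": 0, "ay": 0, "az": 0},
    {"x": -0.138, "y": 0, "z": 0.123, "ax": 0, "ay": 0, "az": 0},
    {"x": -0.143, "y": 0, "z": 0.137, "ax": 0, "ay": 0, "az": 0},
  ],
)

```text
t: 7.95
eef_pos: [0.4023, -0.2266, 0.0793]
ee_rot: [-2.214, -2.228, 0.0]
force: [-0.4, -0.7, 1.4]
grip_width: 0.0007
gripper_force: 0.6
```

Emit:
play_rows(
  moves=[
    {"x": -0.005, "y": 0, "z": 0.015, "ax": 0, "ay": 0, "az": 0},
    {"x": -0.009, "y": 0, "z": 0.031, "ax": 0, "ay": 0, "az": 0},
    {"x": -0.009, "y": 0, "z": 0.035, "ax": 0, "ay": 0, "az": 0},
    {"x": -0.009, "y": 0, "z": 0.035, "ax": 0, "ay": 0, "az": 0},
    {"x": -0.009, "y": 0, "z": 0.035, "ax": 0, "ay": 0, "az": 0},
  ],
)

```text
t: 8.37
eef_pos: [0.4025, -0.2299, 0.068]
ee_rot: [-2.213, -2.228, 0.001]
force: [-7.5, 4.6, 21.1]
grip_width: 0.0002
gripper_force: 10.8
```

Both leaves are pressed home with the face at z = 0.068. I'll lift clear and check.

Emit:
play_rows(
  moves=[
    {"x": 0, "y": 0, "z": -0.1, "ax": 0, "ay": 0, "az": 0},
    {"x": 0, "y": 0, "z": -0.2, "ax": 0, "ay": 0, "az": 0},
    {"x": 0, "y": 0, "z": -0.3, "ax": 0, "ay": 0, "az": 0},
    {"x": 0, "y": 0, "z": -0.4, "ax": 0, "ay": 0, "az": 0},
    {"x": 0, "y": 0, "z": -0.46, "ax": 0, "ay": 0, "az": 0},
    {"x": 0, "y": 0, "z": -0.46, "ax": 0, "ay": 0, "az": 0},
    {"x": 0, "y": 0, "z": -0.46, "ax": 0, "ay": 0, "az": 0},
    {"x": 0, "y": 0, "z": -0.46, "ax": 0, "ay": 0, "az": 0},
  ],
)

```text
t: 9.03
eef_pos: [0.4019, -0.2293, 0.2483]
ee_rot: [-2.213, -2.226, -0.0]
force: [0.9, -0.2, 0.1]
grip_width: 0.0002
gripper_force: 0.0
```

```bash
python3 -c "
from h import *
to()
a=snap('scene','s6.png')['image'][130:290,150:390]
cv2.imwrite('pics/c6.png',cv2.cvtColor(cv2.resize(a,None,fx=3,fy=3),cv2.COLOR_RGB2BGR))"
```

```text
t 9.03 p [ 0.4019 -0.2293  0.2483] F [ 0.9 -0.2  0.1] q [-0.78 -0.16  1.85  0.    1.46 -0.79]
turn [-0.002 -0.002  0.006]
```

View pics/c6.png

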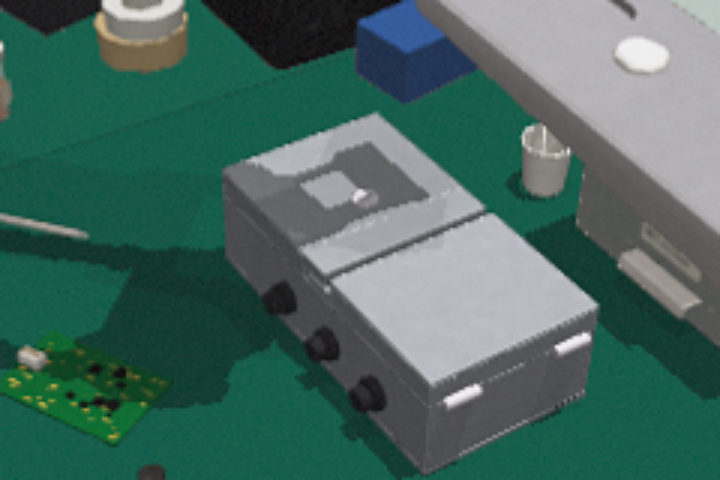

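Both leaves lie flat and level, with the meeting gap running from (330,275) to (485,210), and the arm is clear. I'm handing in the job.

```bash
python3 -c "
from station import *
print(job_done())"
```

```text
the job is handed in; nothing more can be done
None
```

I folded the rebated right leaf fully home first, then the flanged left leaf over it; both lay flat and shut with the arm clear in the last picture, and I handed the job in at about 9 s (no verdict was returned).

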